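Feed a soap bar along the slicing guide with the push stick

ROBOT

A 6-joint arm with a two-finger parallel gripper is mounted at the origin on the work surface. World frame = base frame: x ahead of the robot, y to its left, z up, the work surface at z = 0. Lengths are in m, angles in rad, forces in N, time in s.
With the tool pointing down it reaches from about 0.25 to 0.725 m from the base axis. Payload 4 kg.
Tool frame: the origin (TCP) lies midway between the tips of the shut fingers; the grasp point (between the pads) lies 19 mm behind it (ctrl.tcp_to_grasp is the distance from the TCP to the grasp point, in m); z points along the fingers, y is the direction in which the jaws open and shut (so a half turn about z gives the same grasp; the last joint's range is limited). The gripper opens to 85 mm and grips with 20 to 120 N. Pads are 22 mm wide; open, the fingers measure 114 mm over their backs; the gripper's body (76 mm by 85 mm) begins 54 mm behind the grasp point. The pads swing forward as they close: fully open they stand 13 mm farther back than shut.
Start: joints at [-1.129, 0.241, 0.005, 1.335, 0, 1.571], TCP at [0.214, -0.452, 0.192] pointing down, gripper open.
Joint ranges: [-2.72, 2.72], [-1.05, 1.87], [-1.09, 1.28], [-1.99, 2.15], [-1.42, 1.44], [-3.14, 3.14]. Speed limits (rad/s): [2.79, 2.79, 3.14, 3.14, 3.14, 3.14].

INTERFACE

Orientations are given as a unit quaternion [w, x, y, z].
In Python, from station import ctrl gives the robot as it stands.
- The arm moves only by the tool drive_tool, never from a script. Its argument "rows" is a list that holds one entry, the list of rows, each a list of 7 numbers: the shift along the tool's x, y, z scaled (see below), then the turn, a rotation vector about the tool's x, y, z scaled (see below), then the closure in counts, from 0 (fully open) to 255 (shut). A call has 1 to 5 rows; each row shifts and turns the pose as measured when the row begins, along the tool's axes as they then stand; what a row does not reach is not made up. The controller multiplies each number of a shift by 0.2 m and each number of a turn by 45 degrees. A row lasts 1/8 s, in which the tool goes at most 62.5 mm and 10.7 degrees, less where a joint would pass 70% of its speed; a pose out of reach is approached as far as the arm can. A call with a number of a shift or a turn outside -1 to 1 is refused whole. A call with a gripper value outside its range is refused whole. The fingers move at their own pace and stop on an object; "grip_force" is the grip in N (left out, the last holds). Time passes only in rows, so rows that do not move let the fingers close. It gives the time, the measured TCP pose, the force and the opening at its end, in the units of the state.
- ctrl.read_state(): the state, without advancing time (a new reading comes with each control period).
- ctrl.capture(name): name is "scene" or "side" or "wrist"; returns a dict with "pixels" (400x640x3 uint8, blue, green, red), "range_z" (400x640 float32, m along the optical axis (not along the pixel's ray), 0 where there is no reading), "camera_matrix" (3x3 intrinsics, pixels), "world_from_camera" (4x4, takes a point from camera to world coordinates); the wrist camera has in their place "hand_eye" (4x4, takes a point from camera to tool coordinates, whose origin is the TCP and whose axes are the flange's). Camera axes: x right, y up, looking along -z (the intrinsics and any distortion apply to the point x, -y, -z); pixel columns grow to the right and rows downward; lengths in m; the calibration is good to about 2 mm. A picture is of the moment at which its call begins: read the wrist's pose just before it.
- ctrl.close_job(): hands the job in, once; it reports no verdict.
The state is a dict: "clock": time; "joint_pos": joint angles; "joint_velocities": joint speeds; "tau": joint torques, N m; "ee_pos": TCP position; "tool_rot": TCP orientation; "ft_force": force on the tool from outside, world axes, zero at the start; "wrist_torque": the same for the moment, N m; "width": opening from 0.0 (shut) to 1.0 (fully open).
Only numpy, scipy, OpenCV 4.12 (cv2) and the standard library are available. Lean on these libraries where they do the work, as an engineer would, in place of code of your own. Each camera call takes 0.05 s, during which the arm holds its last target.

TASK

Pick up the push stick (square handle, rectangular foot), press the soap bar on the slicing guide sideways against the fence with it, then from behind feed the bar along, keeping it against the fence, until it meets the end stop. Touch the soap only with the push stick, keep the bar flat on the bed, and leave the round stamp where it is. Finally stand the push stick upright on the table again, off the guide, and let go.

Things in the scene. Friction and masses are not known exactly. Their poses are not given: they have to be found in the camera images.
- guide: pale wooden soap slicing guide, fixed. Origin at table level; x runs along the fence in the feed direction, y towards the fence. In mm: bed x -150..150, y -90..70, top z 15. Fence: rail on the side away from the robot, full length, guiding face y 50, back y 70, top z 45. End stop: cross bar, face x 130, back x 150, y -90..50, top z 45. Dark knife slot at x 104. Entry end (x -150) open
- soap: cream soap bar, 120 (its x) x 70 (y) x 45 mm high, 0.3 to 0.54 kg, sliding easily (friction about 0.35), flat on the bed near the entry end, 20 to 40 mm off the fence, up to 8 degrees askew. Origin: centre of its underside; x roughly along the guide's x. Against both fence and stop its origin is at guide x 70, y 15 mm
- stick: wooden push stick standing upright on the table left or right of the guide: rectangular foot 40 (its x) x 60 (y) x 30 mm high; in its middle a square upright handle 24 x 24 mm, sides along x and y, top at z 120 mm; 0.11 kg. Origin: centre of its underside, z up. Any side of the foot may push
- stamp: round wooden soap stamp standing on the table on the other side of the guide from the push stick; not needed. 60 mm disc foot, turned round knob, 80 mm high. Origin: centre of its underside

How it is judged:
On the way, in this order (a step that is already met when the one before it is completed fails the run):
1. the soap bar is pressed sideways against the fence (within 10 mm and 10 degrees) before it is fed along (y of soap in the frame of guide above 0.005 m and x of soap in the frame of guide below -0.02 m and angle between the x axis of soap and the x axis of guide, either way round below 0.175 rad), for 0.1 s.
2. the soap bar has been fed along the fence to the end stop (within 12 mm) (x of soap in the frame of guide above 0.058 m and y of soap in the frame of guide above 0.005 m), for 0.1 s.
At the end, for the whole second after the job is handed in: The soap bar lies flat on the bed within 12 mm of the end stop, within 10 mm of the fence and within 10 degrees of parallel to it; the push stick stands upright on the table, off the guide; both at rest (all of step 2 and angle between the x axis of soap and the x axis of guide, either way round below 0.175 rad and height (world z) of soap below 0.022 m and angle between soap's own z axis and vertical below 0.1 rad and linear speed of each of soap, stick below 0.02 m/s and height (world z) of stick below 0.008 m and angle between stick's own z axis and vertical below 0.15 rad); the robot touches nothing.
It fails at once if past the first third of the way, the soap bar comes more than 15 mm off the fence (x of soap in the frame of guide above -0.02 m and y of soap in the frame of guide below 0 m).
It fails at once if the fingers or the arm touch the soap bar (contact force between any of the fingers, the arm and soap above 0.5 N).
It fails at once if the soap bar is tipped up (angle between soap's own z axis and vertical above 0.25 rad).
It fails at once if the round stamp is moved more than 30 mm (distance of stamp from where it was at the start of the episode above 0.03 m).
It also fails if it takes over 61 s, if anything falls off the work surface, if the arm or the gripper's body presses on something with over 40 N, if the wrist force passes 120 N, or if a joint passes its speed limit or range.

## Working session

There is one attempt and no reset: what is moved stays moved. The work goes in short steps, Python scripts to look and compute and a tool call to move; the robot and the scene stay as the last step left them, time stands still between calls to the robot, and variables do not carry over. Pictures are saved under pics/ and viewed, and the job is handed in when it is done.

Besides the shell and the picture viewer there is one more tool, called by a JSON object that holds its "method" and its "body". drive_tool: Moves the arm, as the interface text tells. Its arguments: {"type":"object","properties":{"rows":{"type":"array"},"grip_force":{"type":"number"}},"required":["rows"]}

```bash
mkdir -p pics; ls; cat > h.py <<'E'
import numpy as np, cv2
from station import ctrl
def cap(n,f):
    s=ctrl.read_state(); d=ctrl.capture(n); cv2.imwrite('pics/'+f,d['pixels']); d['state']=s; return d
def pts(d,T=None):
    K=np.array(d['camera_matrix']);T=np.array(d['world_from_camera']) if T is None else T
    z=d['range_z'];v,u=np.mgrid[0:z.shape[0],0:z.shape[1]]
    P=np.stack([(u-K[0,2])/K[0,0]*z,-(v-K[1,2])/K[1,1]*z,-z],-1)
    return P@T[:3,:3].T+T[:3,3]
E
python3 - <<'E'
from h import *
for n in ['scene','side']:
    d=cap(n,n+'0.png'); print(n,[k for k in d],d['camera_matrix'],np.round(d['world_from_camera'],3))
    P=pts(d);np.save(n+'P.npy',P);np.save(n+'C.npy',d['pixels']);print((d['range_z']>0).mean())
s=ctrl.read_state();print(s)
E
```

```text
pics
scene ['pixels', 'range_z', 'camera_matrix', 'world_from_camera', 'state'] [[440.32477597   0.         316.95317142]
 [  0.         440.32477597 202.87436482]
 [  0.           0.           1.        ]] [[ 0.759 -0.483  0.437  0.954]
 [ 0.651  0.546 -0.527 -0.534]
 [ 0.016  0.684  0.729  0.783]
 [ 0.     0.     0.     1.   ]]
0.9960703125
side ['pixels', 'range_z', 'camera_matrix', 'world_from_camera', 'state'] [[485.1274736    0.         317.21176923]
 [  0.         485.1274736  201.25027063]
 [  0.           0.           1.        ]] [[-0.993  0.082 -0.084  0.416]
 [-0.116 -0.582  0.805  0.913]
 [ 0.017  0.809  0.588  0.709]
 [ 0.     0.     0.     1.   ]]
0.99608203125
{'clock': 0.1, 'joint_pos': array([-1.12902189e+00,  2.41299507e-01,  3.85473760e-03,  1.33521240e+00,
        2.99628839e-05,  1.57080657e+00]), 'joint_velocities': array([ 0.00136514, -0.0006561 ,  0.00330096, -0.00064916,  0.00058024,
        0.00132681]), 'tau': array([-4.12658555e-04, -3.73137510e+01,  2.53009915e+01,  1.08380968e-02,
        7.77131550e-05,  1.05745539e-05]), 'ee_pos': array([ 0.21350531, -0.45140907,  0.19111949]), 'tool_rot': array([-9.11096783e-04,  9.75704150e-01,  2.19090267e-01, -1.89238253e-04]), 'ft_force': array([ 0.43059127, -0.38118987, -0.10927797]), 'wrist_torque': array([-0.007434  , -0.02334775,  0.00899394]), 'width': 1.0012777334417309}
```

View pics/scene0.png

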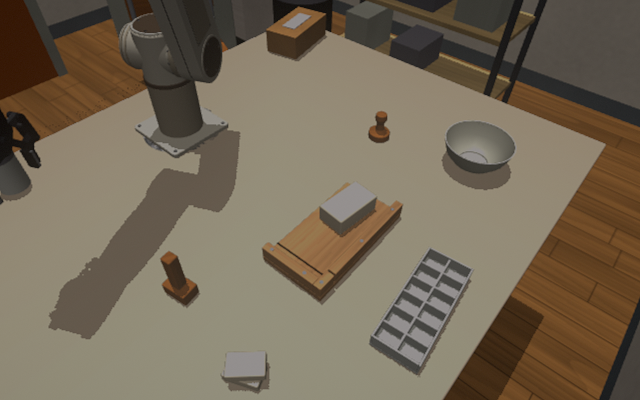

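View pics/side0.png

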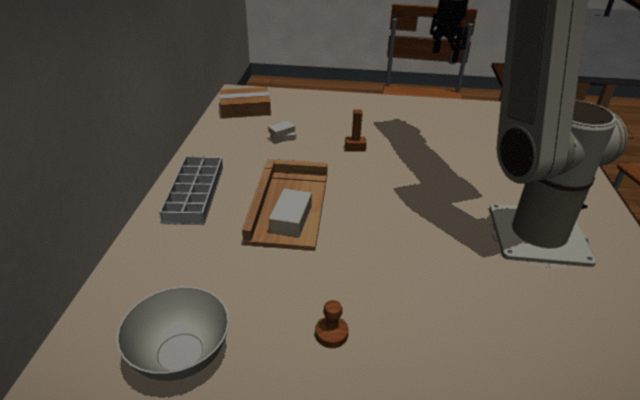

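The scene view shows the stick at about (178,280), the guide around (335,240) with the soap at (350,208), and the stamp at (380,128). The feed runs towards world -y, with the fence on the far side. Next I measure the poses.

```bash
cat > m.py <<'E'
from h import *
def rect(m,P,lo,hi,name):
    k=m&(P[...,2]>lo)&(P[...,2]<hi)
    if k.sum()<10: print(name,'none');return
    q=P[k][:,:2]
    n,l,st,_=cv2.connectedComponentsWithStats(k.astype(np.uint8))
    i=1+np.argmax(st[1:,4]);q=P[l==i]
    r=cv2.minAreaRect((q[:,:2]*1000).astype(np.float32))
    print(name,len(q),'c',np.round(r[0],1),'size',np.round(r[1],1),'ang',round(r[2],2),'z',np.round(np.median(q[:,2])*1000,1))
    return r
if __name__=='__main__':
  for n in ['scene','side']:
    P=np.load(n+'P.npy');C=np.load(n+'C.npy').astype(int);print(n)
    # world ROI
    hsv=cv2.cvtColor(C.astype(np.uint8),cv2.COLOR_BGR2HSV)
    wood=hsv[...,1]>90
    x,y=P[...,0],P[...,1]
    g=(x>.3)&(x<.75)&(y>-.3)&(y<.3)
    rect(g&wood,P,.010,.020,'bed')
    rect(g&wood,P,.041,.05,'rails')
    rect(g&~wood,P,.055,.066,'soaptop')
    roi=(x>.2)&(x<.7)&(y>-.6)&(y<-.2)&wood
    rect(roi,P,.025,.034,'foot');rect(roi,P,.113,.126,'handle')
    roi=(x>.2)&(x<.7)&(y>.15)&(y<.5)&wood
    rect(roi,P,.006,.085,'stamp')
E
python3 m.py
```

```text
scene
bed 3159 c [568.4  -8. ] size [128.6 264.7] ang 1.61 z 16.6
rails 1657 c [585.9 -24.2] size [158.  301.4] ang 0.91 z 46.2
soaptop 1226 c [568.9  40. ] size [121.9  70.8] ang 84.28 z 61.4
foot 324 c [ 442.5 -340.2] size [59.3 39.6] ang 9.14 z 30.8
handle 159 c [ 442.2 -340.3] size [22.4 23.6] ang 8.13 z 120.3
stamp 415 c [449.9 338.5] size [55.  51.7] ang 39.26 z 27.2
side
bed 2796 c [581.7 -13.1] size [159.1 288.4] ang 0.45 z 13.9
rails 821 c [585.8 -21.6] size [307.2 156.7] ang 89.57 z 43.6
soaptop 982 c [566.  44.] size [121.5  68.6] ang 83.61 z 58.8
foot 113 c [ 437.4 -335.1] size [57.8 41.2] ang 3.97 z 28.3
handle 39 c [ 439.  -335.9] size [22.9 23.3] ang 11.2 z 117.7
stamp 1068 c [443.9 349. ] size [57.4 56.1] ang 4.34 z 24.4
```

```bash
cat > p.py <<'E'
# usage: p.py x y z yawdeg(of tool x) [speed mm/row]
import sys
from h import *
from scipy.spatial.transform import Rotation as R
def plan(x,y,z,yaw,v=50):
    s=ctrl.read_state();q=s['tool_rot'];r=R.from_quat([q[1],q[2],q[3],q[0]]);p=np.array(s['ee_pos'])
    c,sn=np.cos(np.radians(yaw)),np.sin(np.radians(yaw))
    rt=R.from_matrix(np.array([[c,sn,0],[sn,-c,0],[0,0,-1]]))
    d=np.array([x,y,z])-p; rv=(r.inv()*rt).as_rotvec()
    n=int(max(np.ceil(np.linalg.norm(d)*1000/v),np.ceil(np.degrees(np.linalg.norm(rv))/10),1))
    m=r.as_matrix();print('t',round(s['clock'],2),'p',np.round(p*1000,1),'yaw',round(np.degrees(np.arctan2(m[1,0],m[0,0])),2),'tilt',round(np.degrees(np.arccos(-m[2,2])),2),'F',np.round(s['ft_force'],1),'w',round(s['width'],3))
    for i in range(n):
        ri=r*R.from_rotvec(rv*i/n)
        print(np.round(np.r_[ri.inv().apply(d/n)/.2, rv/n/np.radians(45)],3).tolist())
if __name__=='__main__': plan(*map(float,sys.argv[1:]))
E
python3 p.py .440 -.338 .20 7
```

```text
t 0.1 p [ 213.5 -451.4  191.1] yaw 25.31 tilt 0.11 F [ 0.4 -0.4 -0.1] w 1.001
[0.211, -0.005, -0.007, -0.0, 0.0, 0.068]
[0.21, -0.016, -0.007, -0.0, 0.0, 0.068]
[0.209, -0.027, -0.007, -0.0, 0.0, 0.068]
[0.208, -0.038, -0.007, -0.0, 0.0, 0.068]
[0.205, -0.049, -0.007, -0.0, 0.0, 0.068]
[0.202, -0.06, -0.007, -0.0, 0.0, 0.068]
```

{"method": "drive_tool", "body": {"rows": [[[0.21,-0.005,-0.01,0,0,0.07,0],[0.21,-0.016,-0.01,0,0,0.07,0],[0.21,-0.027,-0.01,0,0,0.07,0],[0.21,-0.038,-0.01,0,0,0.07,0],[0.2,-0.05,-0.01,0,0,0.07,0]]], "grip_force": 80}}

```text
clock: 0.72
ee_pos: [0.4039, -0.3566, 0.1984]
tool_rot: [-0.003, 0.997, 0.075, -0.002]
ft_force: [-0.4, -0.0, -0.1]
width: 0.999
```

```bash
cat > w.py <<'E'
import sys
from m import *
from scipy.spatial.transform import Rotation as R
def wrist(f):
    d=cap('wrist',f);s=d['state'];q=s['tool_rot'];T=np.eye(4)
    T[:3,:3]=R.from_quat([q[1],q[2],q[3],q[0]]).as_matrix();T[:3,3]=s['ee_pos']
    return d,pts(d,T@np.array(d['hand_eye']))
if __name__=='__main__':
    d,P=wrist(sys.argv[1])
    wood=cv2.cvtColor(d['pixels'],cv2.COLOR_BGR2HSV)[...,1]>90
    x,y=P[...,0],P[...,1]; roi=(x>.3)&(x<.6)&(y>-.45)&(y<-.25)&wood
    rect(roi,P,.025,.036,'foot');rect(roi,P,.113,.126,'handle')
E
python3 w.py w1.png; python3 p.py .440 -.338 .20 7
```

```text
foot 848 c [ 441.8 -338.9] size [59.4 38.8] ang 7.79 z 29.3
handle 746 c [ 441.5 -339.1] size [23.8 23.5] ang 7.0 z 119.1
t 0.78 p [ 408.5 -354.3  198.4] yaw 8.8 tilt 0.42 F [ 3.6 -0.3  0.8] w 0.996
[0.168, -0.056, -0.008, -0.009, -0.0, 0.04]
```

View pics/w1.png

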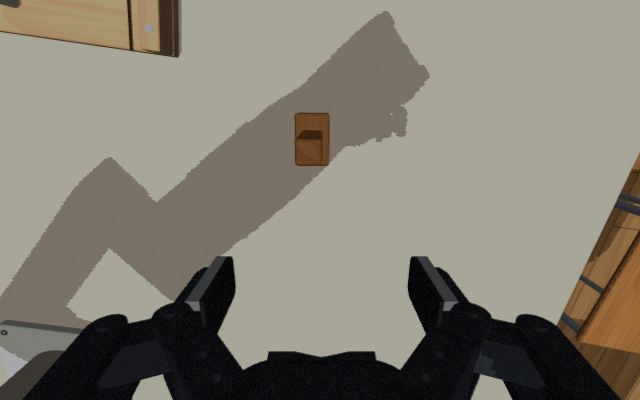

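The wrist view shows the stick at pixel (312,140), between the finger lines. All three views agree on a stick pose of about (441.6, -339) mm and 7.4°. I move above it and then go down.

{"method": "drive_tool", "body": {"rows": [[[0.17,-0.055,0,0,0,0.03,0],[0.0,0,0.0,0,0,0,0]]]}}

```text
clock: 1.02
ee_pos: [0.4419, -0.3366, 0.1971]
tool_rot: [-0.004, 0.998, 0.066, -0.001]
ft_force: [0.0, -0.6, 0.6]
width: 0.998
```

```bash
python3 w.py w2.png; python3 p.py .4415 -.339 .061 7.4 45
```

```text
foot 824 c [ 442.1 -338.3] size [59.1 38.8] ang 8.5 z 29.1
handle 659 c [ 441.7 -339. ] size [24.1 22.8] ang 7.56 z 119.1
t 1.07 p [ 440.5 -337.1  197.1] yaw 7.5 tilt 0.53 F [ 0.1  0.4 -0.3] w 0.999
[0.001, 0.004, 0.17, -0.003, 0.001, 0.001]
[0.001, 0.004, 0.17, -0.003, 0.001, 0.001]
[0.001, 0.003, 0.17, -0.003, 0.001, 0.001]
[0.001, 0.003, 0.17, -0.003, 0.001, 0.001]
```

{"method": "drive_tool", "body": {"rows": [[[0.001,0.004,0.17,-0.003,0.001,0.003,0],[0.001,0.004,0.17,-0.003,0.001,0.002,0],[0.001,0.004,0.17,-0.003,0.001,0,0],[0.001,0.002,0.15,-0.003,0.001,0,0],[0,0,0,0,0,0,0]]]}}

```text
clock: 1.7
ee_pos: [0.436, -0.342, 0.0616]
tool_rot: [0.001, 0.998, 0.061, -0.001]
ft_force: [-0.0, -0.3, 0.8]
width: 1.0
```

```bash
python3 p.py .4417 -.339 .061 7.5 45
```

```text
t 1.7 p [ 436.  -342.    61.6] yaw 7.01 tilt 0.15 F [-0.  -0.3  0.8] w 1.0
[0.03, -0.012, 0.003, 0.002, 0.003, -0.011]
```

{"method": "drive_tool", "body": {"rows": [[[0.03,-0.012,0,0,0,-0.011,0],[0,0,0,0,0,0,120],[0,0,0,0,0,0,255],[0,0,0,0,0,0,255],[0,0,0,0,0,0,255]]]}}

```text
clock: 2.33
ee_pos: [0.4443, -0.3415, 0.0671]
tool_rot: [0.004, 0.998, 0.065, 0.002]
ft_force: [0.5, 0.1, -1.0]
width: 0.26
```

```bash
python3 p.py .4417 -.339 .061 7.5 45
```

```text
t 2.33 p [ 444.3 -341.5   67.1] yaw 7.5 tilt 0.47 F [ 0.5  0.1 -1. ] w 0.26
[-0.011, -0.014, 0.03, 0.009, -0.005, -0.0]
```

```bash
python3 p.py .46 -.26 .14 0.5 45; python3 - <<'E'
from h import *
for n in ['scene','side']:
    P=np.load(n+'P.npy');x,y,z=P[...,0],P[...,1],P[...,2]
    k=(z>.040)&(z<.050)&(x>.635)&(x<.69)&(y>-.15)&(y<.12)
    q=P[k]; 
    lo=[];hi=[]
    for a in np.arange(-.15,.12,.01):
        b=q[(q[:,1]>=a)&(q[:,1]<a+.01)]
        if len(b)>4: lo.append((a+.005,b[:,0].min()));hi.append((a+.005,b[:,0].max()))
    for e in (lo,hi):
        e=np.array(e);f=np.polyfit(e[:,0],e[:,1],1);print(n,np.round(f,4),len(e))
    # stop face (front edge, y max) 
    k=(z>.040)&(z<.050)&(x>.50)&(x<.63)&(y<-.12)&(y>-.2);q=P[k];print('stop y',q[:,1].min(),q[:,1].max())
E
```

```text
t 2.33 p [ 444.3 -341.5   67.1] yaw 7.5 tilt 0.47 F [ 0.5  0.1 -1. ] w 0.26
[0.044, -0.13, -0.122, 0.003, -0.002, 0.052]
[0.039, -0.132, -0.122, 0.003, -0.002, 0.052]
[0.033, -0.134, -0.122, 0.003, -0.002, 0.052]
scene [-0.0178  0.6443] 27
scene [-0.0172  0.6638] 27
stop y -0.17534383066968579 -0.15283445117849304
side [-0.0148  0.642 ] 27
side [-0.0131  0.6614] 27
stop y -0.17652096652802363 -0.14711028489787403
```

{"method": "drive_tool", "body": {"rows": [[[0,0,-0.15,0,0,0,255],[0,0,-0.15,0,0,0.03,255],[0.03,-0.13,-0.1,0,0,0.05,255],[0.03,-0.13,0,0,0,0.05,255]]]}}

```text
clock: 2.82
ee_pos: [0.4505, -0.2881, 0.1479]
tool_rot: [0.003, 1.0, 0.011, 0.001]
ft_force: [0.3, 0.1, -1.0]
width: 0.262
```

```bash
python3 - <<'E'
from h import *
d=cap('side','s1.png');P=pts(d);z=P[...,2]
hsv=cv2.cvtColor(d['pixels'],cv2.COLOR_BGR2HSV)
E
python3 p.py .475 .04 .14 0.9 55
```

```text
t 2.88 p [ 450.3 -284.4  147.2] yaw 1.39 tilt 0.13 F [-0.9  3.1 -1. ] w 0.257
[0.027, -0.27, 0.005, 0.0, -0.0, 0.002]
[0.027, -0.27, 0.006, 0.0, -0.0, 0.002]
[0.026, -0.27, 0.006, 0.0, -0.0, 0.002]
[0.026, -0.27, 0.006, 0.0, -0.0, 0.002]
[0.026, -0.27, 0.006, 0.0, -0.0, 0.002]
[0.025, -0.27, 0.006, 0.0, -0.0, 0.002]
```

View pics/s1.png

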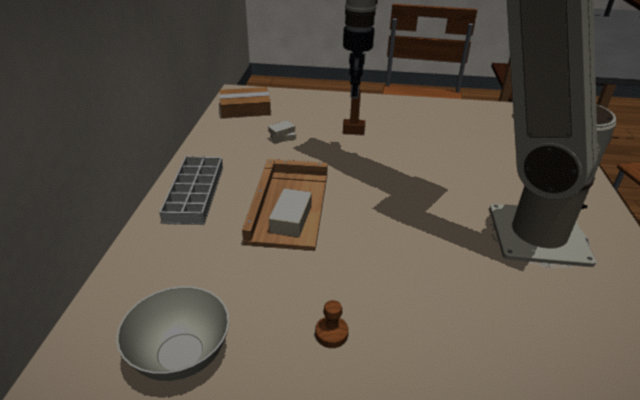

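The stick is held upright at about (354,115) in the side view. I move it along the robot side of the guide to beside the soap.

{"method": "drive_tool", "body": {"rows": [[[0.02,-0.27,0,0,0,0,255],[0.02,-0.27,0,0,0,0,255],[0.02,-0.27,0,0,0,0,255],[0.02,-0.27,0,0,0,0,255],[0.02,-0.27,0,0,0,0.0,255]]]}}

```text
clock: 3.5
ee_pos: [0.4643, -0.0102, 0.1455]
tool_rot: [0.002, 1.0, 0.009, 0.001]
ft_force: [0.3, -0.0, -1.7]
width: 0.256
```

```bash
python3 p.py .475 .04 .14 0.9 55
```

```text
t 3.5 p [464.3 -10.2 145.5] yaw 1.06 tilt 0.24 F [ 0.3 -0.  -1.7] w 0.256
[0.058, -0.25, 0.027, 0.005, -0.003, 0.004]
```

{"method": "drive_tool", "body": {"rows": [[[0.05,-0.22,0,0,0,0,255],[0,0,0,0,0,0,255]]]}}

```text
clock: 3.75
ee_pos: [0.4735, 0.0239, 0.145]
tool_rot: [-0.004, 1.0, 0.023, 0.001]
ft_force: [-0.1, -0.9, -1.0]
width: 0.256
```

```bash
cat > st.py <<'E'
import sys
from m import *
for n in ['side','scene']:
    d=cap(n,sys.argv[1]+n+'.png');P=pts(d);x,y,z=P[...,0],P[...,1],P[...,2]
    h=cv2.cvtColor(d['pixels'],cv2.COLOR_BGR2HSV);wood=h[...,1]>90
    g=(x>.48)&(x<.75)&(y>-.3)&(y<.3)
    rect(g&~wood&(h[...,2]>60),P,.055,.066,n+' soaptop')
    s=d['state'];e=s['ee_pos']
    k=wood&(h[...,0]<14)&(h[...,1]>150)&(abs(x-e[0])<.045)&(abs(y-e[1])<.04)&(z<e[2]-.0)&(z>.012)
    q=P[k]
    if len(q)>20: print(n,'stick',len(q),'x',np.percentile(q[:,0],[1,99]).round(4),'y',np.percentile(q[:,1],[1,99]).round(4),'z',np.percentile(q[:,2],[1,5,50]).round(4))
E
python3 st.py a; python3 p.py .475 .035 .085 .9
```

```text
side soaptop 965 c [566.3  44.7] size [123.1  69.1] ang 84.38 z 58.8
side stick 493 x [0.4412 0.4966] y [0.0133 0.05  ] z [0.0827 0.0855 0.1065]
scene soaptop 1225 c [568.9  39.5] size [120.6  71.7] ang 84.15 z 61.3
scene stick 139 x [0.4459 0.4988] y [0.0034 0.0415] z [0.0854 0.1067 0.1094]
t 3.85 p [472.8  22.1 144.9] yaw 2.43 tilt 0.45 F [ 0.   0.7 -1.3] w 0.26
[0.007, -0.031, 0.15, -0.005, -0.0, 0.017]
[0.006, -0.031, 0.15, -0.005, -0.0, 0.017]
```

View pics/aside.png

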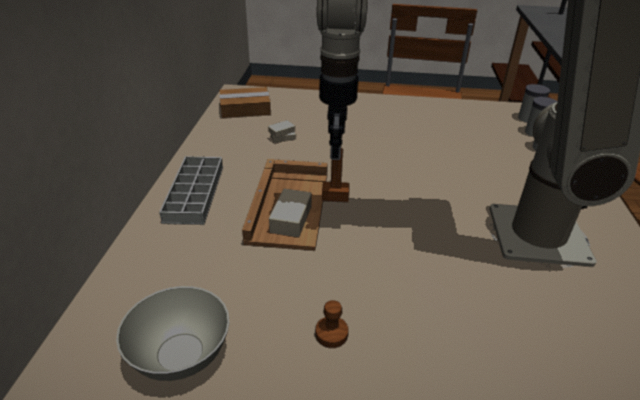

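View pics/ascene.png

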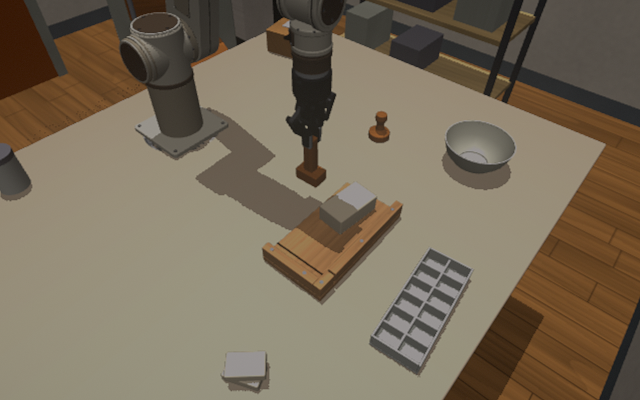

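{"method": "drive_tool", "body": {"rows": [[[0,-0.03,0.14,-0.005,0,0.017,255],[0,-0.03,0.14,-0.005,0,0.017,255],[0,0,0,0,0,0,255]]]}}

```text
clock: 4.22
ee_pos: [0.4725, 0.0163, 0.0881]
tool_rot: [-0.005, 1.0, 0.014, 0.0]
ft_force: [0.1, 0.5, -1.1]
width: 0.256
```

```bash
python3 p.py .485 .035 .087 .9;python3 p.py .58 .035 .087 .9 8
```

```text
t 4.22 p [472.5  16.3  88.1] yaw 1.64 tilt 0.58 F [ 0.1  0.5 -1.1] w 0.256
[0.065, -0.091, 0.007, -0.013, -0.0, 0.017]
t 4.22 p [472.5  16.3  88.1] yaw 1.64 tilt 0.58 F [ 0.1  0.5 -1.1] w 0.256
[0.039, -0.006, 0.0, -0.001, -0.0, 0.001]
[0.039, -0.006, 0.0, -0.001, -0.0, 0.001]
[0.039, -0.006, 0.0, -0.001, -0.0, 0.001]
[0.039, -0.006, 0.0, -0.001, -0.0, 0.001]
[0.039, -0.006, 0.0, -0.001, -0.0, 0.001]
[0.039, -0.006, 0.0, -0.001, -0.0, 0.001]
[0.039, -0.006, 0.0, -0.001, -0.0, 0.001]
[0.039, -0.006, 0.0, -0.001, -0.0, 0.001]
[0.039, -0.006, 0.0, -0.001, -0.0, 0.001]
[0.039, -0.006, 0.0, -0.001, -0.0, 0.001]
[0.039, -0.006, 0.0, -0.001, -0.0, 0.001]
[0.038, -0.006, 0.0, -0.001, -0.0, 0.001]
[0.038, -0.006, 0.0, -0.001, -0.0, 0.001]
[0.038, -0.006, 0.0, -0.001, -0.0, 0.001]
```

{"method": "drive_tool", "body": {"rows": [[[0.03,-0.09,0,-0.013,0,0.017,255],[0.04,-0.01,0,0,0,0,255]]]}}

```text
clock: 4.47
ee_pos: [0.488, 0.0205, 0.0903]
tool_rot: [-0.006, 1.0, 0.017, 0.001]
ft_force: [0.7, -0.3, -1.3]
width: 0.253
```

```bash
python3 p.py .542 .035 .087 .9 10
```

```text
t 4.47 p [488.   20.5  90.3] yaw 1.97 tilt 0.72 F [ 0.7 -0.3 -1.3] w 0.253
[0.045, -0.011, 0.003, -0.003, -0.001, 0.004]
[0.045, -0.011, 0.003, -0.003, -0.001, 0.004]
[0.045, -0.011, 0.003, -0.003, -0.001, 0.004]
[0.045, -0.011, 0.003, -0.003, -0.001, 0.004]
[0.045, -0.011, 0.003, -0.003, -0.001, 0.004]
[0.045, -0.011, 0.003, -0.003, -0.001, 0.004]
```

{"method": "drive_tool", "body": {"rows": [[[0.03,-0.08,0.01,-0.015,0,0.02,255],[0.05,-0.02,0.005,0,0,0,255],[0.05,-0.01,0.003,0,0,0,255]]]}}

```text
clock: 4.85
ee_pos: [0.5157, 0.0267, 0.0882]
tool_rot: [-0.007, 1.0, 0.022, 0.001]
ft_force: [-1.9, -0.3, -0.5]
width: 0.255
```

```bash
python3 p.py .542 .035 .087 .9 10
```

```text
t 4.85 p [515.7  26.7  88.2] yaw 2.49 tilt 0.8 F [-1.9 -0.3 -0.5] w 0.255
[0.044, -0.012, 0.002, -0.006, -0.001, 0.012]
[0.044, -0.012, 0.002, -0.006, -0.001, 0.012]
[0.044, -0.013, 0.002, -0.006, -0.001, 0.012]
```

{"method": "drive_tool", "body": {"rows": [[[0.05,-0.02,0.003,-0.02,0,0.03,255],[0.05,-0.01,0.003,-0.005,0,0.03,255]]]}}

```text
clock: 5.1
ee_pos: [0.536, 0.0163, 0.0865]
tool_rot: [-0.005, 1.0, 0.012, -0.0]
ft_force: [-1.8, -0.0, -0.2]
width: 0.257
```

```bash
python3 p.py .542 .035 .087 .9 10; python3 st.py b
```

```text
t 5.1 p [536.   16.3  86.5] yaw 1.43 tilt 0.59 F [-1.8 -0.  -0.2] w 0.257
[0.016, -0.046, -0.001, -0.007, 0.0, 0.006]
[0.016, -0.046, -0.001, -0.007, 0.0, 0.006]
side soaptop 966 c [593.8  43.7] size [ 69.5 119.8] ang 7.97 z 58.7
side stick 502 x [0.5005 0.5571] y [0.0033 0.0432] z [0.0227 0.0258 0.0481]
scene soaptop 1253 c [599.3  38.4] size [ 69.3 121.2] ang 8.64 z 61.4
scene stick 168 x [0.51   0.5629] y [-0.0041  0.0331] z [0.0288 0.047  0.0509]
```

{"method": "drive_tool", "body": {"rows": [[[-0.08,0,0,-0.01,0,0.01,255],[-0.03,-0.12,0,-0.01,0,0,255],[0,-0.1,0,0,0,0,255]]]}}

```text
clock: 5.58
ee_pos: [0.5183, 0.033, 0.0874]
tool_rot: [-0.008, 1.0, 0.027, 0.004]
ft_force: [0.1, 0.2, -1.5]
width: 0.256
```

```bash
python3 p.py .54 .065 .087 .9 10
```

```text
t 5.58 p [518.3  33.   87.4] yaw 3.12 tilt 0.98 F [ 0.1  0.2 -1.5] w 0.256
[0.029, -0.038, 0.001, -0.005, -0.002, 0.012]
[0.029, -0.039, 0.001, -0.005, -0.002, 0.012]
[0.028, -0.039, 0.001, -0.005, -0.002, 0.012]
[0.028, -0.039, 0.001, -0.005, -0.002, 0.012]
```

{"method": "drive_tool", "body": {"rows": [[[0.0,-0.12,0,-0.02,0,0.04,255],[0.02,-0.06,0,-0.01,0,0.02,255],[0.04,0,0,0,0,0,255]]]}}

```text
clock: 5.95
ee_pos: [0.532, 0.0381, 0.0888]
tool_rot: [-0.01, 0.999, 0.03, 0.004]
ft_force: [-0.4, -0.0, -1.0]
width: 0.256
```

```bash
python3 p.py .54 .065 .087 .9 10
```

```text
t 5.95 p [532.   38.1  88.8] yaw 3.44 tilt 1.24 F [-0.4 -0.  -1. ] w 0.256
[0.016, -0.044, 0.004, -0.008, -0.004, 0.019]
[0.015, -0.044, 0.004, -0.008, -0.004, 0.019]
[0.015, -0.044, 0.003, -0.008, -0.004, 0.019]
```

{"method": "drive_tool", "body": {"rows": [[[-0.05,-0.1,0.01,-0.03,-0.005,0.06,255],[0.0,-0.16,0,-0.02,0,0.02,255],[0,-0.05,0,0,0,0,255]]]}}

```text
clock: 6.32
ee_pos: [0.5216, 0.0474, 0.0875]
tool_rot: [-0.012, 0.999, 0.038, 0.001]
ft_force: [0.1, -0.5, -1.4]
width: 0.257
```

```bash
python3 p.py .54 .065 .087 .9 10
```

```text
t 6.33 p [521.6  47.4  87.5] yaw 4.36 tilt 1.37 F [ 0.1 -0.5 -1.4] w 0.257
[0.033, -0.027, 0.002, -0.01, -0.001, 0.026]
[0.032, -0.028, 0.001, -0.01, -0.001, 0.026]
[0.032, -0.028, 0.001, -0.01, -0.001, 0.026]
```

{"method": "drive_tool", "body": {"rows": [[[0,0,0,-0.04,0,0.1,255],[0,-0.01,0,0,0,0,255]]]}}

```text
clock: 6.58
ee_pos: [0.5223, 0.0244, 0.0876]
tool_rot: [-0.007, 1.0, 0.019, 0.001]
ft_force: [0.7, 0.8, -1.0]
width: 0.257
```

```bash
python3 p.py .54 .065 .087 .9 10; python3 -c "
from h import *
s=ctrl.read_state();print(np.round(s['joint_pos'],4),np.round(s['joint_velocities'],3))"
```

```text
t 6.58 p [522.3  24.4  87.6] yaw 2.19 tilt 0.83 F [ 0.7  0.8 -1. ] w 0.257
[0.019, -0.04, 0.001, -0.004, -0.001, 0.006]
[0.019, -0.04, 0.001, -0.004, -0.001, 0.006]
[0.019, -0.04, 0.001, -0.004, -0.001, 0.006]
[0.019, -0.04, 0.001, -0.004, -0.001, 0.006]
[0.019, -0.04, 0.001, -0.004, -0.001, 0.006]
[ 0.0373  0.3516 -0.1237  1.0927  0.0142  3.1406] [ 0.049  0.     0.    -0.001  0.031  0.001]
```

Joint 6 is at its +3.14 limit, so the tool cannot yaw back at y>0. The stick is symmetric, so I back off and turn the tool the other way. At 90° the wide 60 mm face does the sideways press.

{"method": "drive_tool", "body": {"rows": [[[-0.15,0,0,0,0,0,255],[-0.15,0,0,0,0,-0.1,255],[0,0,0,0,0,-0.23,255],[0,0,0,0,0,-0.23,255],[0,0,0,0,0,-0.23,255]]]}}

```text
clock: 7.2
ee_pos: [0.4601, 0.026, 0.0877]
tool_rot: [-0.008, 0.942, 0.335, 0.005]
ft_force: [0.2, -0.3, -0.4]
width: 0.253
```

```bash
python3 p.py .47 .044 .087 90.9 40
```

```text
t 7.2 p [460.1  26.   87.7] yaw 39.17 tilt 1.07 F [ 0.2 -0.3 -0.4] w 0.253
[0.016, -0.006, 0.001, -0.001, -0.004, -0.192]
[0.017, -0.004, 0.001, -0.001, -0.004, -0.192]
[0.017, -0.001, 0.001, -0.001, -0.004, -0.192]
[0.017, 0.001, 0.001, -0.001, -0.004, -0.192]
[0.017, 0.004, 0.001, -0.001, -0.004, -0.192]
[0.016, 0.006, 0.001, -0.001, -0.004, -0.192]
```

{"method": "drive_tool", "body": {"rows": [[[0.016,-0.006,0,0,-0.004,-0.2,255],[0.016,0,0,0,-0.004,-0.2,255],[0.016,0,0,0,-0.004,-0.2,255],[0.016,0,0,0,-0.004,-0.2,255],[0.016,0,0,0,-0.004,-0.2,255]]]}}

```text
clock: 7.82
ee_pos: [0.4675, 0.0447, 0.0887]
tool_rot: [-0.004, 0.731, 0.682, 0.002]
ft_force: [-0.4, -0.8, -1.0]
width: 0.258
```

```bash
python3 p.py .50 .044 .087 90.9 40
```

```text
t 7.83 p [467.5  44.7  88.7] yaw 86.05 tilt 0.53 F [-0.4 -0.8 -1. ] w 0.258
[0.008, 0.162, 0.008, -0.004, -0.011, -0.108]
```

{"method": "drive_tool", "body": {"rows": [[[0.008,0.16,0.008,-0.004,-0.011,-0.108,255],[0,0.07,0,0,0,0,255],[0,0.05,0,0,0,0,255]]]}}

```text
clock: 8.2
ee_pos: [0.5233, 0.0471, 0.0871]
tool_rot: [-0.001, 0.7, 0.714, -0.0]
ft_force: [-0.3, 0.2, -0.4]
width: 0.261
```

```bash
python3 p.py .55 .044 .087 90.9 10
```

```text
t 8.2 p [523.3  47.1  87.1] yaw 91.2 tilt 0.15 F [-0.3  0.2 -0.4] w 0.261
[-0.006, 0.044, 0.0, -0.001, -0.001, 0.002]
[-0.006, 0.044, 0.0, -0.001, -0.001, 0.002]
[-0.006, 0.044, 0.0, -0.001, -0.001, 0.002]
```

Tracking is good now. I press on in small steps.

{"method": "drive_tool", "body": {"rows": [[[0,0.05,0,0,0,0,255],[0,0.05,0,0,0,0,255],[0,0.03,0,0,0,0,255]]]}}

```text
clock: 8.57
ee_pos: [0.5483, 0.048, 0.0865]
tool_rot: [-0.003, 0.7, 0.714, -0.001]
ft_force: [-3.9, 0.2, -0.1]
width: 0.255
```

```bash
python3 p.py .555 .044 .087 90.9 10; python3 st.py c
```

```text
t 8.57 p [548.3  48.   86.5] yaw 91.15 tilt 0.42 F [-3.9  0.2 -0.1] w 0.255
[-0.021, 0.033, -0.003, -0.009, -0.004, 0.006]
side soaptop 954 c [601.1  41.8] size [ 69.6 124.4] ang 4.57 z 58.7
side stick 440 x [0.5239 0.5634] y [0.0221 0.0775] z [0.0221 0.0255 0.0484]
scene soaptop 1266 c [605.   38.6] size [ 68.9 124.5] ang 5.24 z 61.5
scene stick 146 x [0.5322 0.5644] y [0.0128 0.0678] z [0.0425 0.0485 0.0513]
```

{"method": "drive_tool", "body": {"rows": [[[0,0.04,0,0,0,0,255],[0,0.03,0,0,0,0,255]]]}}

```text
clock: 8.93
ee_pos: [0.5572, 0.0485, 0.0852]
tool_rot: [-0.007, 0.7, 0.714, -0.005]
ft_force: [-12.5, 0.5, 3.9]
width: 0.257
```

```bash
python3 p.py .555 .044 .087 90.9 10; python3 st.py d
```

```text
t 8.93 p [557.2  48.5  85.2] yaw 91.11 tilt 1.02 F [-12.5   0.5   3.9] w 0.257
[-0.022, -0.011, -0.009, -0.022, -0.005, 0.005]
side soaptop 940 c [607.3  40. ] size [ 68.7 125. ] ang 1.96 z 58.8
side stick 441 x [0.5307 0.57  ] y [0.0234 0.078 ] z [0.0204 0.025  0.0475]
scene soaptop 1276 c [609.3  37.4] size [ 69.  122.7] ang 1.45 z 61.4
scene stick 121 x [0.5387 0.5682] y [0.0132 0.0689] z [0.0304 0.0464 0.0499]
```

Pressed: the soap is about 1° off the fence line and the wrist force is 12 N. I back off and go round behind it while turning to yaw 180°.

{"method": "drive_tool", "body": {"rows": [[[0,-0.15,-0.01,-0.02,0,0,255],[0,-0.2,-0.01,0,0,0,255],[0,0,0,0,0,-0.15,255]]]}}

```text
clock: 9.4
ee_pos: [0.4874, 0.0463, 0.0891]
tool_rot: [-0.0, 0.656, 0.755, 0.001]
ft_force: [0.7, -0.5, -2.0]
width: 0.259
```

```bash
python3 p.py .495 .15 .089 180.9 40; python3 st.py e
```

```text
t 9.4 p [487.4  46.3  89.1] yaw 97.98 tilt 0.12 F [ 0.7 -0.5 -2. ] w 0.259
[0.056, 0.012, 0.0, 0.0, -0.0, -0.205]
[0.054, 0.021, 0.0, 0.0, -0.0, -0.205]
[0.05, 0.029, 0.0, 0.0, -0.0, -0.205]
[0.044, 0.037, 0.0, 0.0, -0.0, -0.205]
[0.038, 0.044, 0.0, 0.0, -0.0, -0.205]
[0.03, 0.049, 0.0, 0.0, -0.0, -0.205]
[0.022, 0.053, 0.0, 0.0, -0.0, -0.205]
[0.013, 0.056, 0.0, 0.0, -0.0, -0.205]
[0.004, 0.058, 0.0, 0.0, -0.0, -0.205]
side soaptop 953 c [606.6  40.8] size [ 69.1 123.3] ang 1.01 z 58.8
side stick 413 x [0.4638 0.5061] y [0.0192 0.0757] z [0.0267 0.0301 0.051 ]
scene soaptop 1275 c [609.5  37.3] size [ 68.5 121.9] ang 1.08 z 61.4
scene stick 139 x [0.4752 0.5114] y [0.01   0.0687] z [0.0306 0.0491 0.0542]
```

{"method": "drive_tool", "body": {"rows": [[[0.056,0.012,0,0,0,-0.21,255],[0.054,0.021,0,0,0,-0.21,255],[0.05,0.03,0,0,0,-0.21,255],[0.044,0.037,0,0,0,-0.21,255],[0.038,0.044,0,0,0,-0.21,255]]]}}

```text
clock: 10.12
ee_pos: [0.5028, 0.1051, 0.0921]
tool_rot: [0.008, 0.295, 0.956, 0.003]
ft_force: [-0.1, -0.2, -1.1]
width: 0.258
```

```bash
python3 p.py .495 .15 .089 180.9 40
```

```text
t 10.12 p [502.8 105.1  92.1] yaw 145.7 tilt 0.95 F [-0.1 -0.2 -1.1] w 0.258
[0.04, 0.041, 0.004, 0.002, 0.005, -0.196]
[0.033, 0.046, 0.004, 0.002, 0.005, -0.196]
[0.025, 0.051, 0.004, 0.002, 0.005, -0.196]
[0.017, 0.054, 0.004, 0.002, 0.005, -0.196]
```

{"method": "drive_tool", "body": {"rows": [[[0.04,0.04,0.004,0.002,0.005,-0.2,255],[0.033,0.046,0.004,0.002,0.005,-0.2,255],[0.025,0.05,0.004,0.002,0.005,-0.2,255],[0.017,0.055,0.004,0.002,0.005,-0.2,255]]]}}

```text
clock: 10.62
ee_pos: [0.5012, 0.1519, 0.0901]
tool_rot: [0.004, -0.02, 1.0, 0.0]
ft_force: [-0.3, -0.1, -1.2]
width: 0.254
```

```bash
python3 p.py .495 .15 .088 180.9 40
```

```text
t 10.62 p [501.2 151.9  90.1] yaw -177.68 tilt 0.49 F [-0.3 -0.1 -1.2] w 0.254
[0.031, -0.008, 0.01, 0.001, 0.011, 0.032]
```

{"method": "drive_tool", "body": {"rows": [[[-0.15,0,0.005,0,0.01,0.03,255],[-0.17,0,0.005,0,0,0,255],[-0.17,0,0,0,0,0,255],[-0.03,0,0,0,0,0,255]]]}}

```text
clock: 11.12
ee_pos: [0.6129, 0.1562, 0.0889]
tool_rot: [0.004, -0.005, 1.0, 0.001]
ft_force: [-0.0, -0.2, -1.5]
width: 0.258
```

```bash
python3 p.py .606 .135 .087 180.9 40; python3 st.py f
```

```text
t 11.12 p [612.9 156.2  88.9] yaw -179.43 tilt 0.43 F [-0.  -0.2 -1.5] w 0.258
[0.036, -0.106, 0.009, 0.002, 0.009, -0.007]
side soaptop 748 c [603.2  41.2] size [ 64.7 121.6] ang 2.08 z 58.9
side stick 610 x [0.586  0.6453] y [0.1297 0.1767] z [0.0265 0.0294 0.0505]
scene soaptop 1284 c [609.3  37.7] size [ 69.3 122.8] ang 1.59 z 61.4
scene stick 158 x [0.591  0.6467] y [0.1323 0.1689] z [0.0364 0.0493 0.0537]
```

View pics/fside.png

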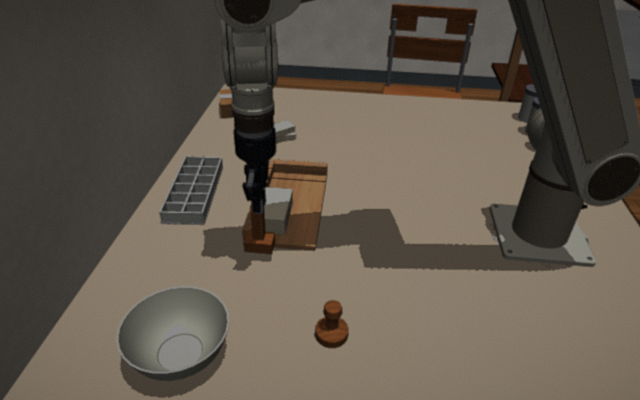

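The stick is behind the bar at about (258,240), roughly 10 mm too near the fence line. I shift it inward before feeding.

{"method": "drive_tool", "body": {"rows": [[[0.06,0,0,0,0.005,-0.007,255],[0,-0.07,0.005,0,0.005,0,255]]]}}

```text
clock: 11.48
ee_pos: [0.5964, 0.1422, 0.0874]
tool_rot: [-0.002, -0.009, 1.0, 0.0]
ft_force: [0.7, -0.2, -1.2]
width: 0.251
```

```bash
python3 p.py .605 .02 .087 180.9 10
```

```text
t 11.47 p [596.4 142.2  87.4] yaw -178.97 tilt 0.28 F [ 0.7 -0.2 -1.2] w 0.251
[-0.002, -0.047, 0.0, 0.0, -0.0, 0.0]
[-0.002, -0.047, 0.0, 0.0, -0.0, 0.0]
[-0.002, -0.047, 0.0, 0.0, -0.0, 0.0]
[-0.002, -0.047, 0.0, 0.0, -0.0, 0.0]
[-0.002, -0.047, 0.0, 0.0, -0.0, 0.0]
[-0.002, -0.047, 0.0, 0.0, -0.0, 0.0]
[-0.003, -0.047, 0.0, 0.0, -0.0, 0.0]
[-0.003, -0.047, 0.0, 0.0, -0.0, 0.0]
[-0.003, -0.047, 0.0, 0.0, -0.0, 0.0]
[-0.003, -0.047, 0.0, 0.0, -0.0, 0.0]
[-0.003, -0.047, 0.0, 0.0, -0.0, 0.0]
[-0.003, -0.047, 0.0, 0.0, -0.0, 0.0]
[-0.003, -0.047, 0.0, 0.0, -0.0, 0.0]
```

{"method": "drive_tool", "body": {"rows": [[[-0.015,-0.05,0,0,0,0,255],[-0.005,-0.06,0,0,0,0,255],[-0.002,-0.06,0,0,0,0,255]]]}}

```text
clock: 11.85
ee_pos: [0.6004, 0.1068, 0.0881]
tool_rot: [-0.003, -0.009, 1.0, 0.002]
ft_force: [-0.2, 2.1, -1.9]
width: 0.262
```

```bash
python3 p.py .605 -.012 .087 180.9 20; python3 st.py g
```

```text
t 11.85 p [600.4 106.8  88.1] yaw -179.0 tilt 0.38 F [-0.2  2.1 -1.9] w 0.262
[-0.002, -0.099, 0.001, 0.001, -0.001, 0.0]
[-0.002, -0.099, 0.001, 0.001, -0.001, 0.0]
[-0.002, -0.099, 0.001, 0.001, -0.001, 0.0]
[-0.002, -0.099, 0.001, 0.001, -0.001, 0.0]
[-0.002, -0.099, 0.001, 0.001, -0.001, 0.0]
[-0.002, -0.099, 0.001, 0.001, -0.001, 0.0]
side soaptop 439 c [591.2  25.2] size [ 38.7 123.4] ang 1.28 z 58.7
side stick 572 x [0.5729 0.6408] y [0.0897 0.128 ] z [0.0219 0.0256 0.0493]
scene soaptop 1316 c [609.7  19.8] size [ 69.4 122.8] ang 0.51 z 61.3
scene stick 128 x [0.5785 0.6343] y [0.0861 0.1182] z [0.0468 0.0502 0.0533]
```

{"method": "drive_tool", "body": {"rows": [[[-0.003,-0.06,0.003,0,0,0,255],[-0.003,-0.06,0,0,0,0,255],[-0.003,-0.06,0,0,0,0,255],[-0.003,-0.06,0,0,0,0,255]]]}}

```text
clock: 12.45
ee_pos: [0.6034, 0.0572, 0.0875]
tool_rot: [-0.003, -0.009, 1.0, 0.003]
ft_force: [-1.1, 3.9, 0.4]
width: 0.256
```

```bash
python3 p.py .605 -.012 .087 180.9 20; python3 st.py h
```

```text
t 12.45 p [603.4  57.2  87.5] yaw -178.99 tilt 0.49 F [-1.1  3.9  0.4] w 0.256
[-0.0, -0.087, 0.0, 0.002, -0.002, 0.001]
[-0.0, -0.087, 0.0, 0.002, -0.002, 0.001]
[-0.0, -0.087, 0.0, 0.002, -0.002, 0.001]
[-0.001, -0.087, 0.001, 0.002, -0.002, 0.001]
side soaptop 408 c [593.6 -21.9] size [120.7  40.8] ang 89.99 z 58.7
side stick 532 x [0.5752 0.6412] y [0.0413 0.0795] z [0.0215 0.026  0.0489]
scene soaptop 1422 c [610.6 -28.8] size [ 69.5 121.4] ang 0.72 z 61.4
scene stick 142 x [0.5817 0.6374] y [0.0376 0.0689] z [0.0485 0.0501 0.0526]
```

{"method": "drive_tool", "body": {"rows": [[[-0.002,-0.06,0.002,0,0,0,255],[-0.002,-0.06,0,0,0,0,255],[-0.002,-0.06,0,0,0,0,255],[-0.002,-0.06,0,0,0,0,255]]]}}

```text
clock: 13.05
ee_pos: [0.6061, 0.0063, 0.0868]
tool_rot: [-0.003, -0.009, 1.0, 0.003]
ft_force: [-1.0, 3.3, 0.3]
width: 0.255
```

```bash
python3 p.py .606 -.012 .087 180.9 20; python3 st.py i
```

```text
t 13.05 p [606.1   6.3  86.8] yaw -179.01 tilt 0.45 F [-1.   3.3  0.3] w 0.255
[0.002, -0.091, -0.001, 0.007, -0.007, 0.002]
side soaptop 390 c [595.2 -74.9] size [ 42.  123.8] ang 0.68 z 58.7
side stick 492 x [0.5779 0.6423] y [-0.0103  0.0286] z [0.0213 0.0252 0.0476]
scene soaptop 1547 c [610.8 -79.8] size [ 69.4 121.4] ang 1.04 z 61.2
scene stick 162 x [0.5839 0.6404] y [-0.013   0.0183] z [0.0465 0.0494 0.052 ]
```

{"method": "drive_tool", "body": {"rows": [[[0,-0.05,0,0,0,0,255],[0,-0.04,0,0,0,0,255]]]}}

```text
clock: 13.4
ee_pos: [0.607, -0.0122, 0.0869]
tool_rot: [-0.002, -0.008, 1.0, 0.004]
ft_force: [-1.1, 11.9, 2.1]
width: 0.254
```

```bash
python3 p.py .606 -.012 .087 180.9 20; python3 st.py j
```

```text
t 13.4 p [607.  -12.2  86.9] yaw -179.06 tilt 0.5 F [-1.1 11.9  2.1] w 0.254
[0.005, 0.001, -0.001, 0.01, -0.006, 0.001]
side soaptop 388 c [592.3 -90.2] size [ 43.4 121. ] ang 4.8 z 58.6
side stick 490 x [0.5795 0.6425] y [-0.0274  0.0113] z [0.0215 0.025  0.0479]
scene soaptop 1586 c [610.9 -94.5] size [ 70.5 119.8] ang 0.43 z 61.3
scene stick 163 x [0.5856 0.6407] y [-0.0278  0.0039] z [0.0438 0.0484 0.0519]
```

The bar is at the stop, confirmed by 12 N and a scene-view centre of y -94. I back off, lift, and carry the stick to the robot side.

{"method": "drive_tool", "body": {"rows": [[[0,0.12,-0.01,0,0,0,255],[0,0.15,-0.05,0,0,0,255],[0,0.05,-0.15,0,0,0,255],[0.1,0,-0.12,0.01,0,0,255],[0.25,0,0,0,0,0,255]]]}}

```text
clock: 14.12
ee_pos: [0.5401, 0.0451, 0.1542]
tool_rot: [0.0, -0.007, 1.0, -0.007]
ft_force: [-0.7, 0.6, -0.8]
width: 0.255
```

```bash
python3 p.py .40 .04 .14 180 40
```

```text
t 14.12 p [540.1  45.1 154.2] yaw -179.24 tilt 0.8 F [-0.7  0.6 -0.8] w 0.255
[0.175, -0.004, 0.018, -0.004, 0.0, 0.004]
[0.175, -0.004, 0.018, -0.004, 0.0, 0.004]
[0.175, -0.005, 0.018, -0.004, 0.0, 0.004]
[0.175, -0.006, 0.018, -0.004, 0.0, 0.004]
```

{"method": "drive_tool", "body": {"rows": [[[0.18,0,0,-0.004,0,0,255],[0.18,0,0,-0.004,0,0,255],[0.18,0,0.02,0,0,0,255],[0.1,0,0.1,0,0,0,255],[0,0,0.15,0,0,0,255]]]}}

```text
clock: 14.75
ee_pos: [0.4107, 0.0351, 0.1028]
tool_rot: [0.007, -0.006, 1.0, -0.011]
ft_force: [0.7, -0.1, -1.6]
width: 0.256
```

```bash
python3 p.py .40 .04 .068 180 10;python3 st.py k
```

```text
t 14.75 p [410.7  35.1 102.8] yaw -179.33 tilt 1.47 F [ 0.7 -0.1 -1.6] w 0.256
[0.014, 0.007, 0.043, -0.007, 0.004, 0.004]
[0.014, 0.007, 0.043, -0.007, 0.004, 0.004]
[0.014, 0.007, 0.043, -0.007, 0.004, 0.004]
[0.014, 0.006, 0.043, -0.007, 0.004, 0.004]
side soaptop 732 c [608.  -89.9] size [ 69.9 123.1] ang 1.06 z 58.6
side stick 464 x [0.3869 0.4417] y [0.0195 0.055 ] z [0.0401 0.0432 0.0644]
scene soaptop 1591 c [611.1 -94.5] size [ 69.5 121.1] ang 0.85 z 61.2
scene stick 121 x [0.3896 0.4423] y [0.0095 0.0456] z [0.0558 0.0619 0.0645]
```

View pics/kscene.png

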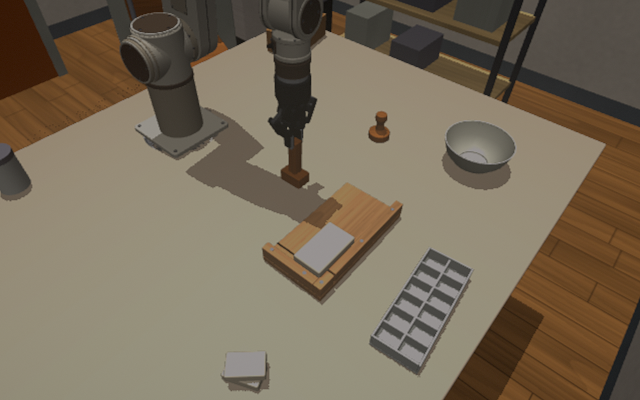

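The scene view shows the bar in the corner at (324,248) and the stick clear of the guide at (295,170). I lower it.

{"method": "drive_tool", "body": {"rows": [[[0,0,0.07,-0.015,0.008,0,255],[0,0,0.06,-0.01,0.005,0,255],[0,0,0.02,0,0,0,255]]]}}

```text
clock: 15.22
ee_pos: [0.4115, 0.0334, 0.0704]
tool_rot: [-0.0, -0.005, 1.0, -0.001]
ft_force: [0.7, 0.8, -0.6]
width: 0.258
```

```bash
python3 p.py .41 .035 .067 180 10;python3 st.py l
```

```text
t 15.22 p [411.5  33.4  70.4] yaw -179.4 tilt 0.16 F [ 0.7  0.8 -0.6] w 0.258
[0.007, 0.008, 0.017, -0.004, -0.0, 0.013]
side soaptop 736 c [607.9 -90. ] size [ 69.6 125. ] ang 1.37 z 58.6
side stick 430 x [0.3872 0.4421] y [0.0168 0.0547] z [0.0131 0.0154 0.0326]
scene soaptop 1589 c [611.5 -94.2] size [ 69.5 121.2] ang 0.57 z 61.3
scene stick 120 x [0.3916 0.4454] y [0.0102 0.0456] z [0.0321 0.0331 0.0353]
```

{"method": "drive_tool", "body": {"rows": [[[0,0,0.018,0,0,0,255],[0,0,0.015,0,0,0,255]]]}}

```text
clock: 15.58
ee_pos: [0.4133, 0.0334, 0.0668]
tool_rot: [0.002, -0.005, 1.0, -0.002]
ft_force: [-8.9, -2.6, 34.9]
width: 0.258
```

{"method": "drive_tool", "body": {"rows": [[[0,0,-0.008,0,0,0,255],[0,0,0,0,0,0,255]]]}}

```text
clock: 15.82
ee_pos: [0.4144, 0.0336, 0.0696]
tool_rot: [0.003, -0.006, 1.0, -0.002]
ft_force: [-0.1, 0.3, -0.8]
width: 0.26
```

{"method": "drive_tool", "body": {"rows": [[[0,0,0.011,0,0,0,255]]]}}

```text
clock: 15.95
ee_pos: [0.4146, 0.0336, 0.0673]
tool_rot: [0.004, -0.006, 1.0, -0.002]
ft_force: [-0.4, 0.5, -1.0]
width: 0.258
```

{"method": "drive_tool", "body": {"rows": [[[0,0,0,0,0,0,100],[0,0,0,0,0,0,0],[0,0,0,0,0,0,0],[0,0,0,0,0,0,0]]]}}

```text
clock: 16.45
ee_pos: [0.4142, 0.0337, 0.0667]
tool_rot: [0.003, -0.006, 1.0, -0.002]
ft_force: [-0.1, -0.1, 0.3]
width: 1.0
```

```bash
python3 p.py .413 .035 .19 180 40;python3 st.py n
```

```text
t 16.45 p [414.2  33.7  66.7] yaw -179.34 tilt 0.41 F [-0.1 -0.1  0.3] w 1.0
[0.001, 0.001, -0.154, -0.001, 0.002, 0.004]
[0.001, 0.001, -0.154, -0.001, 0.002, 0.004]
[0.001, 0.001, -0.154, -0.001, 0.002, 0.004]
[0.001, 0.002, -0.154, -0.001, 0.002, 0.004]
side soaptop 734 c [608.4 -90.9] size [ 69.6 125.3] ang 1.47 z 58.6
side stick 405 x [0.3907 0.4456] y [0.0149 0.0535] z [0.0128 0.0151 0.0289]
scene soaptop 1590 c [611.4 -94.1] size [ 69.1 120.7] ang 0.6 z 61.2
scene stick 124 x [0.3943 0.4486] y [0.0097 0.0442] z [0.0278 0.0288 0.0312]
```

View pics/nside.png

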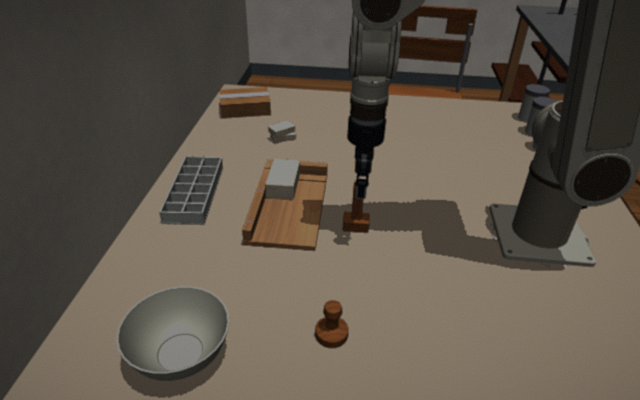

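The stick stands on the table at (357,220), with its foot top at about 30 mm and the fingers open. I retreat straight up.

{"method": "drive_tool", "body": {"rows": [[[0,0,-0.12,0,0,0,0],[0,0,-0.16,0,0,0,0],[0,0,-0.18,0,0,0,0],[0,0,-0.18,0,0,0,0],[0,0,-0.05,0,0,0,0]]]}}

```text
clock: 17.18
ee_pos: [0.412, 0.034, 0.2074]
tool_rot: [0.001, -0.006, 1.0, -0.002]
ft_force: [-0.0, 0.3, -1.6]
width: 1.001
```

```bash
python3 p.py .413 .035 .19 180 40;python3 st.py o; python3 - <<'E'
from m import *
for n in ['side','scene']:
    d=cap(n,'q'+n+'.png');P=pts(d);x,y=P[...,0],P[...,1]
    wood=cv2.cvtColor(d['pixels'],cv2.COLOR_BGR2HSV)[...,1]>90
    roi=(x>.35)&(x<.48)&(y>-.03)&(y<.1)&wood
    rect(roi,P,.025,.034,'foot');rect(roi,P,.113,.126,'handle')
    rect((x>.2)&(x<.7)&(y>.15)&(y<.5)&wood,P,.006,.085,'stamp')
E
```

```text
t 17.18 p [412.   34.  207.4] yaw -179.34 tilt 0.26 F [-0.   0.3 -1.6] w 1.001
[-0.005, 0.005, 0.087, -0.005, 0.003, 0.015]
side soaptop 736 c [608.1 -90.8] size [ 69.5 125.6] ang 1.46 z 58.6
side stick 613 x [0.3908 0.4455] y [0.0169 0.0527] z [0.0131 0.0166 0.0329]
scene soaptop 1589 c [611.1 -94.5] size [ 69.4 120.7] ang 1.53 z 61.3
scene stick 142 x [0.3964 0.4492] y [0.0086 0.0448] z [0.0283 0.0294 0.0322]
foot 236 c [417.8  33.3] size [59.1 41.9] ang 1.52 z 28.7
handle 79 c [417.4  31.8] size [21.8 25.6] ang 2.31 z 118.3
stamp 1056 c [444.4 349.3] size [56.  57.9] ang 88.32 z 24.4
foot 193 c [420.8  28.6] size [58.4 41.4] ang 2.37 z 31.2
handle 87 c [420.9  28.4] size [24.7 21.2] ang 88.98 z 120.6
stamp 412 c [449.5 339.2] size [54.6 51.9] ang 37.4 z 27.3
```

View pics/oscene.png

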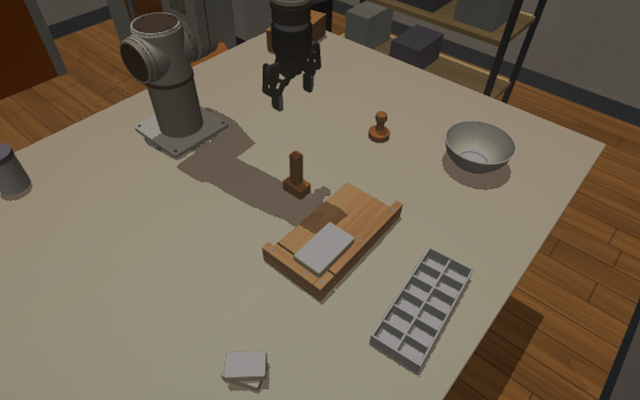

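The stick stands free and upright at (296,178), the bar is in the corner at (324,248), the stamp has not moved and the gripper is clear. I hand the job in.

```bash
python3 -c "
from station import ctrl
print(ctrl.close_job())"
```

```text
the job is handed in; nothing more can be done
None
```

I pressed the bar against the fence with the push stick, fed it from behind to the end stop, stood the stick upright on the table on the robot side of the guide, and let go. The job was handed in at about 17.3 s; no verdict is reported.

**What went wrong on the way:**
- **First press:** it was off-centre and turned the bar about 7° the other way, and the wrist joint hit its range limit. I backed off, turned the stick and pressed again with the wide face, which lined the bar up to within 1° of the fence.
- **Setting down:** lowering the stick touched the table with 35 N for a moment. I eased off before opening the gripper.

**Last checks:**
- **Bar:** centre at about world (0.610, -0.093) m against an expected (0.6095, -0.092). It lies within about 1° of the fence, and its top at 60 mm shows it flat on the bed. The push ended with about 12 N of contact at the stop.
- **Stick:** upright at about (0.419, 0.031) m, with the foot top at 30 mm and the handle top at 119 mm. It is about 60 mm clear of the guide.
- **Stamp:** unmoved to within 1 mm in each view.
- **Gripper:** open, with its tips about 90 mm or more above the stick.

The two fixed cameras disagree by about 3–5 mm throughout (bar y -91 in the side view, -94.5 in the scene view). I used their average.

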